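Take the green basket off the display hook

ROBOT

A 6-joint arm with a two-finger parallel gripper is mounted at the origin on the work surface. World frame = base frame: x ahead of the robot, y to its left, z up, the work surface at z = 0. Lengths are in mm, angles in rad, forces in N, time in s.
With the tool pointing down it reaches from about 350 to 950 mm from the base axis. Payload 17.4 kg.
Tool frame: the origin (TCP) lies at the very end of the fingers, on their centre line; the grasp point (between the pads) lies 19 mm behind it; z points along the fingers, y is the direction in which the jaws open and shut (so a half turn about z gives the same grasp; the last joint's range is limited). The gripper opens to 93 mm and grips with 3 to 60 N. Pads are 15 mm wide; open, the fingers measure 128 mm over their backs; the gripper's body (75 mm by 188 mm) begins 65 mm behind the grasp point.
Start: joints at [-1.201, 0.116, 1.442, -0, 1.584, -0.038], TCP at [267.69, -619.657, 218.646] pointing down, gripper open.
Joint ranges: [-2.83, 2.83], [-0.83, 2.19], [0.07, 2.5], [-1.14, 4.28], [0.01, 3], [-2.97, 2.97]. Speed limits (rad/s): [1.89, 1.89, 2.22, 3.14, 3.14, 3.14].

INTERFACE

Orientations are given as a unit quaternion [w, x, y, z].
In Python, from plant import sensors, eyes, ticket gives the robot as it stands.
- The arm moves only by the tool move_arm, never from a script. Its argument "plan" is one flat list of numbers, 5 for each row, row after row: the shift along the tool's x, y, z in mm, then the turn about the tool's z in degrees, then the opening, from 0 (shut) to 1 (fully open). In form: [x, y, z, twist, hand, x, y, z, twist, hand, ...]. A call has 1 to 12 rows; each row shifts and turns the pose as measured when the row begins, along the tool's axes as they then stand; what a row does not reach is not made up. A row lasts 1/10 s, in which the tool goes at most 50 mm and 8.59 degrees, less where a joint would pass 70% of its speed; a pose out of reach is approached as far as the arm can. A call is refused whole if a number of a shift passes 50 or a number of a turn 8.59, either way. A call with a gripper value outside its range is refused whole. The fingers move at their own pace and stop on an object; "force" is the grip in N (left out, the last holds). Time passes only in rows, so rows that do not move let the fingers close. It gives the time, the measured TCP pose, the force and the opening at its end, in the units of the state.
- sensors.observe(): the state, without advancing time (a new reading comes with each control period).
- eyes.snapshot(name): name is "side" or "top" or "wrist"; returns (picture, depth): 400x640x3 uint8, red, green, blue; 400x640 float32, mm along the optical axis (not along the pixel's ray), 0 where there is no reading.
- eyes.camera_info(name): a dict with "intrinsics" (3x3 intrinsics, pixels), "distortion" ([k1, k2, p1, p2, k3] as OpenCV has them; the pictures are not rectified), "rvec" (rotation vector, rad) and "tvec" (3), from world to camera coordinates, as OpenCV has them. Camera axes: x right, y down, z forward; pixel columns grow to the right and rows downward; lengths in mm; the calibration is good to about 2 mm. A picture is of the moment at which its call begins: read the wrist's pose just before it. camera_info takes no time and is no camera call; for the wrist camera it gives the pose at the moment of the call.
- ticket.job_done(): hands the job in, once; it reports no verdict.
The state is a dict: "t": time; "joints": joint angles; "joint_vel": joint speeds; "effort": joint torques, N m; "tcp_pos": TCP position; "tcp_rot": TCP orientation; "force": force on the tool from outside, world axes, zero at the start; "torque": the same for the moment, N m; "finger_gap": finger opening in mm.
Only numpy, scipy, OpenCV 4.12 (cv2) and the standard library are available. Lean on these libraries where they do the work, as an engineer would, in place of code of your own. Each camera call takes 0.05 s, during which the arm holds its last target. There are 200 camera calls.

TASK

A customer has chosen the little straw basket with the green handle: lift it up and off its hook on the counter display, and set it down upright, wholly on the round cork packing board, without dropping it. Then let go of it. Leave the red-handled basket hanging on its own hook.

Things in the scene. Friction and masses are not known exactly. Their poses are not given: they have to be found in the camera images.
- green_grip (a point): Green-handled rigid straw basket, 0.12 kg, hanging. Cup 55 mm high, foot radius 32, rim radius 40; 136 mm high in all. Point: on its axis, in the handle's opening, 112 mm above the underside. Handle: two upright flat straps 14 mm wide (x), 44 mm over their outsides (along y), straight from 20 above to 25 below the point, and a top strap 6 thick. Pinch across the straps from above. z up.
- red_grip (a point): The same point on the red-handled basket, the same in shape, hanging on the other hook; stays there. Both baskets hang with the underside of the top strap (18 mm above this point) on the hook bar, at about rack x = -60 mm, their y axis along the rack's y within 3 degrees.
- rack: Fixed display, one post. Origin on the counter under its cross bar (12 mm thick, along y, height 190 mm); z up. Two 8 mm hook bars at height 190 run from it along -x (towards the robot) at y = +100 and -100 mm, to tips at x = -88 turned up to height 208. To free a basket raise it about 30 mm (over the tip; at 60 its rim would meet the bar), then draw it 80 mm or more along the rack's -x.
- board_top (a point): Centre of the top face of the round cork packing board, a fixed disc 160 mm in diameter and 12 mm thick on the counter; z up.
Things that resemble listed ones, but are neither listed nor needed, are in the scene too. What is shaped like the part that bears green_grip but black or yellow is not meant.

How it is judged (in metres and radians):
On the way, in this order (a step that is already met when the one before it is completed fails the run):
1. the green basket is off its hook, in the fingers and in the air in front of the hooks (x of green_grip in the frame of rack below -0.1 m and height (world z) of green_grip above 0.155 m and contact force between green_basket and the fingers above 0.5 N), for 0.1 s.
2. still in the fingers, the basket is brought down to the board (within 15 mm of standing on it) (horizontal distance between green_grip and board_top below 0.05 m and z of green_grip in the frame of board_top below 0.127 m and contact force between green_basket and the fingers above 0.5 N), for 0.05 s.
At the end, for the whole second after the job is handed in: The green-handled basket stands still and upright (within 10 degrees) on the cork board, its centre within 50 mm of the board's centre, and the red-handled basket hangs on its hook within 30 mm of where it was (horizontal distance between green_grip and board_top below 0.05 m and z of green_grip in the frame of board_top between 0.106 and 0.118 m and angle between green_grip's own z axis and vertical below 0.17 rad and linear speed of green_basket below 0.02 m/s and distance of red_grip from where it was at the start of the episode below 0.03 m); the robot touches nothing.
It fails at once if the red-handled basket is knocked more than 50 mm or off its hook (distance of red_grip from where it was at the start of the episode above 0.05 m).
It also fails if it takes over 37 s, if anything falls off the work surface, if the arm or the gripper's body presses on something with over 40 N, if the wrist force passes 120 N, or if a joint passes its speed limit or range.

## Working session

There is one attempt and no reset: what is moved stays moved. The work goes in short steps, Python scripts to look and compute and a tool call to move; the robot and the scene stay as the last step left them, time stands still between calls to the robot, and variables do not carry over. Pictures are saved under pics/ and viewed, about 8 in all and at most 12, crops included, and the job is handed in when it is done.

Besides the shell and the picture viewer there is one more tool, called after "Request:" as a command line: name --argument value ..., lists and objects as JSON in quotes. move_arm: Moves the arm, as the interface text tells. Its arguments: {"type":"object","properties":{"plan":{"type":"array"},"force":{"type":"number"}},"required":["plan"]}

```bash
mkdir -p pics; cat > h.py <<'E'
import numpy as np, cv2
from plant import sensors, eyes, ticket
def snap(n):
    p,d=eyes.snapshot(n); c=eyes.camera_info(n); return p,d,c
def world(c,d):
    h,w=d.shape; v,u=np.mgrid[:h,:w].astype(np.float64)
    pts=cv2.undistortPoints(np.stack([u,v],-1).reshape(-1,1,2),np.array(c['intrinsics'],float),np.array(c['distortion'],float)).reshape(h,w,2)
    P=np.dstack([pts*d[...,None],d]); R=cv2.Rodrigues(np.array(c['rvec'],float))[0]
    W=(P-np.array(c['tvec'],float).ravel())@R
    W[d<=0]=np.nan; return W
E
python3 - <<'E'
from h import *
for n in ['side','top']:
    p,d,c=snap(n); np.savez(f'pics/{n}0.npz',p=p,W=world(c,d)); cv2.imwrite(f'pics/{n}0.png',p[...,::-1])
s=sensors.observe(); print(s['t'],s['tcp_pos'],s['tcp_rot'])
E
```

```text
0.1 [ 267.59680951 -619.49068912  217.97450738] [-5.18137690e-04  9.79288464e-01  2.02469322e-01 -9.90186504e-05]
```

View pics/side0.png

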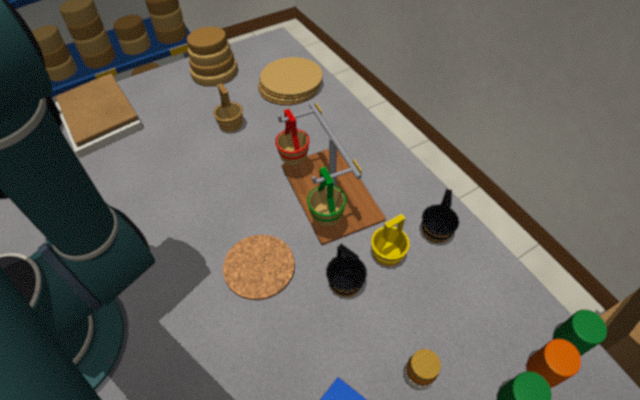

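View pics/top0.png

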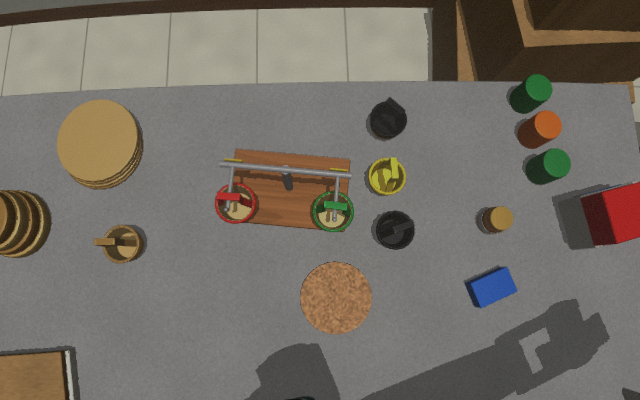

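Candidates in the top view are the hanging green basket at (332,210), hanging red (236,203), black at (388,118) and (395,230), yellow at (387,176), and plain straw at (122,243). I choose the hanging green one. The board is the speckled cork disc at (336,297), not the plate stack at (98,142).

```bash
cat > m.py <<'E'
from h import *
import sys
def seg(p,lo,hi):
    return cv2.inRange(cv2.cvtColor(p,cv2.COLOR_RGB2HSV),lo,hi)>0
def stat(W,m,zlo,zhi,nm):
    Q=W[m]; Q=Q[np.isfinite(Q).all(1)&(Q[:,2]>zlo)&(Q[:,2]<zhi)]
    if len(Q)<5: print(nm,len(Q)); return
    r=cv2.minAreaRect(Q[:,:2].astype(np.float32))
    print(nm,len(Q),'med',np.median(Q,0).round(1),'rect',np.round(r[0],1),np.round(r[1],1),round(r[2],1),'z',np.percentile(Q[:,2],[2,50,98]).round(1)); return Q
E
python3 - <<'E'
from m import *
for n in ['top','side']:
    f=np.load(f'pics/{n}0.npz'); p,W=f['p'],f['W']
    R=np.zeros(p.shape[:2],bool)
    def box(u0,u1,v0,v1):
        b=R.copy(); b[v0:v1,u0:u1]=1; return b
    g=seg(p,(45,100,40),(80,255,255)); r=seg(p,(0,150,60),(6,255,255))|seg(p,(172,150,60),(180,255,255))
    bg,br,bc,bk=(box(305,360,185,235),box(210,260,180,225),box(290,385,250,345),box(210,360,150,225)) if n=='top' else (box(300,355,160,230),box(270,315,100,165),box(210,305,225,310),box(270,370,90,200))
    stat(W,g&bg,185,215,n+' green top'); stat(W,g&bg,100,130,n+' green rim')
    stat(W,r&br,185,215,n+' red top'); stat(W,r&br,100,130,n+' red rim')
    stat(W,bc,7,20,n+' board')
    grey=seg(p,(0,0,90),(180,60,255)); stat(W,grey&bk,175,215,n+' bars')
    Q=W[grey&bk]; Q=Q[np.isfinite(Q).all(1)&(Q[:,2]>178)&(Q[:,2]<205)]
    if n=='top':
        # cross bar line
        b=(grey&box(220,350,155,180)); Q=W[b]; Q=Q[np.isfinite(Q).all(1)&(Q[:,2]>180)]; l=cv2.fitLine(Q[:,:2].astype(np.float32),cv2.DIST_HUBER,0,.01,.01).ravel(); print('cross',l,len(Q))
        for bb in (box(332,345,176,203),box(226,238,166,192)):
            Q=W[grey&bb]; Q=Q[np.isfinite(Q).all(1)&(Q[:,2]>180)]; print('hook',cv2.fitLine(Q[:,:2].astype(np.float32),cv2.DIST_HUBER,0,.01,.01).ravel(),len(Q),np.median(Q,0))
f=np.load('pics/top0.npz')['p'][140:340,200:420]; cv2.imwrite('pics/crop.png',cv2.resize(f,None,fx=3,fy=3,interpolation=2)[...,::-1])
E
```

```text
top green top 184 med [621.  -38.9 199.2] rect [621.4 -39.2] [43.4 14. ] 81.1 z [191.7 199.2 202.2]
top green rim 295 med [617.9 -36.4 119.4] rect [620.3 -39.1] [83.5 81.2] 83.4 z [115.9 119.4 128.3]
top red top 184 med [643.1 157.8 199.7] rect [643.5 158.7] [42.2 14.1] 84.4 z [189.4 199.7 202.5]
top red rim 266 med [638.9 144.6 119.7] rect [643.4 158.8] [81.3 81.8] 44.9 z [116.4 119.7 127.2]
top board 4071 med [440.9 -46.   11.5] rect [441.7 -46.1] [159.6 156.7] 44.2 z [ 8.  11.5 15.3]
top bars 1062 med [688.2  52.4 194.4] rect [652.3  57.5] [249.6  99.7] 83.2 z [189.6 194.4 204.1]
cross [1.14804916e-01 9.93388057e-01 6.92100891e+02 5.38537445e+01] 841
hook [ 9.8703951e-01 -1.6047731e-01  6.5410040e+02 -4.3325413e+01] 114 [656.25223856 -43.29979597 193.24189609]
hook [ 9.9083680e-01 -1.3506477e-01  6.7809961e+02  1.5474136e+02] 109 [680.21620062 154.77403398 193.27306873]
side green top 147 med [619.2 -46.  199.7] rect [620.7 -41.6] [43.8 13.4] 81.0 z [187.1 199.7 202.1]
side green rim 222 med [614.3 -68.2 119.8] rect [620.  -43.2] [79.8 81.5] 87.1 z [107.3 119.8 128.9]
side red top 100 med [641.2 149.9 198.9] rect [642.1 156.2] [45.9 13. ] 84.8 z [185.9 198.9 201.4]
side red rim 166 med [638.4 128.1 119.6] rect [641.4 154.4] [78.8 77.7] 61.0 z [107.1 119.6 129. ]
side board 3639 med [440.1 -52.3  11.7] rect [441.4 -48. ] [159.  157.6] 85.7 z [ 8.5 11.7 14.6]
side bars 737 med [685.1  36.5 194. ] rect [652.5  55.4] [249.3 101.3] 83.4 z [187.  194.  203.6]
```

View pics/crop.png

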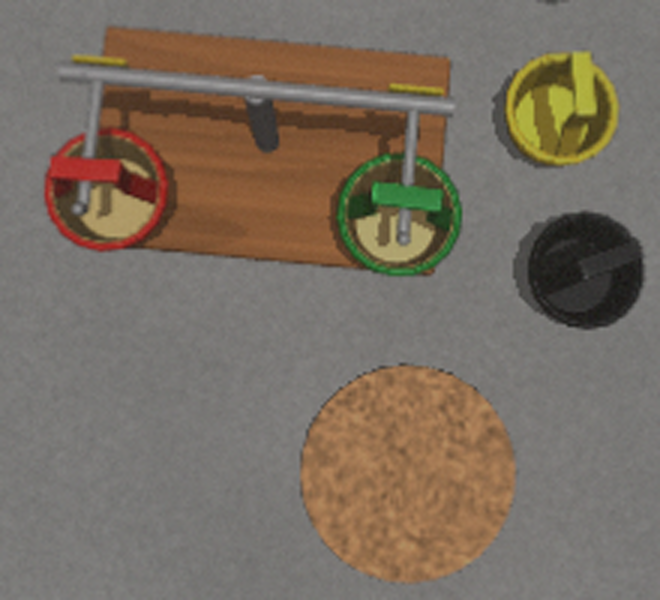

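The crop confirms the green-handled basket hangs on the right hook, at crop (405,195). The cork board is below it at (408,472), and red is at (88,170). Pose from both cameras: the green handle is at about (621,-40), its top at z=200, and its yaw is about -8.9°. The rack yaw is about -6.6°, and the board is at (441.5,-47,12). First move: rise and twist about +32°.

Request:
move_arm --plan '[0,0,-15,8,1,0,0,-15,8,1,0,0,-15,8,1,0,0,-10,8,1]' --force 15

```text
t: 0.5
tcp_pos: [267.3, -618.6, 270.9]
tcp_rot: [-0.003, 0.996, -0.084, -0.002]
force: [-0.6, 1.2, 0.5]
finger_gap: 92.9
```

```bash
cat > go.py <<'E'
from h import *
from scipy.spatial.transform import Rotation as Ro
import sys
def go(t):
    s=sensors.observe(); R=Ro.from_quat(np.roll(s['tcp_rot'],-1)).as_matrix(); 
    print('t',s['t'],'pos',np.round(s['tcp_pos'],1),'yaw',round(float(np.degrees(np.arctan2(R[1,0],R[0,0]))),2),'z',R[:,2].round(3),'F',np.round(s['force'],1),'gap',s['finger_gap'],'shift',(R.T@(np.array(t)-s['tcp_pos'])).round(1))
if __name__=='__main__': go([float(a) for a in sys.argv[1:4]])
E
python3 go.py 621 -40.5 260
```

```text
t 0.5 pos [ 267.3 -618.6  270.9] yaw -9.63 z [-0.003  0.007 -1.   ] F [-0.6  1.2  0.5] gap 92.90948057584865 shift [ 252.  -629.1   13.8]
```

Request:
move_arm --plan '[18,-45,0,0,1,18,-45,0,0,1,18,-45,0,0,1,18,-45,0,0,1,18,-45,0,0,1,18,-45,0,0,1,18,-45,0,0,1,18,-45,0,0,1,18,-45,0,0,1,18,-45,0,0,1,18,-45,0,0,1,18,-45,0,0,1]'

```text
t: 1.7
tcp_pos: [578.9, -111.8, 270.8]
tcp_rot: [-0.004, 0.996, -0.091, -0.003]
force: [0.2, -0.8, 0.2]
finger_gap: 93.0
```

```bash
python3 go.py 621 -40.5 260
```

```text
t 1.7 pos [ 578.9 -111.8  270.8] yaw -10.49 z [-0.005  0.009 -1.   ] F [ 0.2 -0.8  0.2] gap 92.95472992088969 shift [ 28.5 -77.6  11.2]
```

Request:
move_arm --plan '[12,-35,4,-1,1,10,-30,4,0,1,6,-12,3,0,1,0,0,0,0,1,0,0,0,0,1]'

```text
t: 2.2
tcp_pos: [622.2, -32.9, 257.7]
tcp_rot: [-0.004, 0.997, -0.079, -0.004]
force: [-0.7, -0.6, -0.3]
finger_gap: 92.8
```

```bash
python3 - <<'E'
from m import *
from go import go
go([621,-40.5,200])
for n in ['wrist','side']:
    p,d,c=snap(n); W=world(c,d); g=seg(p,(45,100,40),(80,255,255))
    m=g&(np.abs(W[...,0]-621)<70)&(np.abs(W[...,1]+40)<70)
    stat(W,m,193,215,n+' top'); stat(W,m,112,130,n+' rim')
    if n=='wrist': cv2.imwrite('pics/w1.png',p[...,::-1])
E
```

```text
t 2.2 pos [622.2 -32.9 257.7] yaw -9.1 z [-0.008  0.009 -1.   ] F [-0.7 -0.6 -0.3] gap 92.82205014124642 shift [ 0.6  8.1 57.7]
wrist top 1298 med [620.1 -39.6 200.8] rect [619.2 -39.6] [43.5 14. ] 81.0 z [196.4 200.8 202.3]
wrist rim 1153 med [626.3 -36.9 120.7] rect [619.3 -39.6] [82.4 82. ] 80.0 z [118.5 120.7 128.2]
side top 117 med [619.3 -45.1 200.1] rect [620.1 -43.1] [40.8 12.9] 81.7 z [194.2 200.1 202. ]
side rim 191 med [614.9 -66.8 119.8] rect [620.  -42.1] [80.6 81.2] 16.3 z [116.2 119.8 128.8]
```

View pics/w1.png

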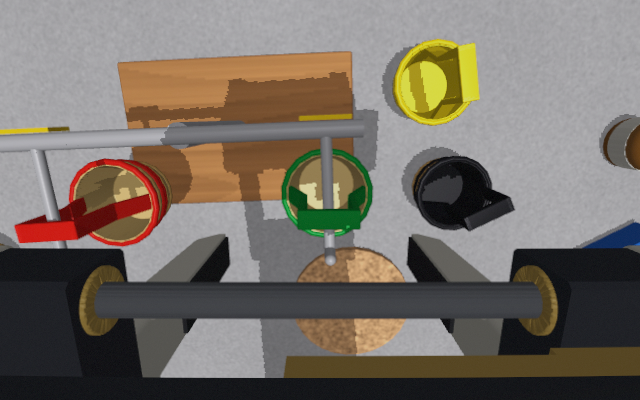

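The wrist view shows the green strap at (328,218), between the open fingers near (210,300) and (430,300), with the hook tip at (330,258). Measured centre is about (620,-40).

Request:
move_arm --plan '[-1,8,10,0,1,0,0,20,0,1,0,0,20,0,1,0,0,0,0,1]'

```text
t: 2.7
tcp_pos: [617.6, -46.6, 206.2]
tcp_rot: [-0.004, 0.997, -0.082, -0.003]
force: [-0.6, 0.3, -0.4]
finger_gap: 92.9
```

```bash
python3 go.py 620 -40 158
```

```text
t 2.7 pos [617.6 -46.6 206.2] yaw -9.44 z [-0.006  0.008 -1.   ] F [-0.6  0.3 -0.4] gap 92.85574640674636 shift [ 1.6 -6.6 48.3]
```

Request:
move_arm --plan '[1.5,-6,5,0,1,0,0,16,0,1,0,0,16,0,1,0,0,10,0,1,0,0,0,0,1,0,0,0,0,1]'

```text
t: 3.3
tcp_pos: [619.8, -41.9, 156.6]
tcp_rot: [-0.004, 0.997, -0.083, -0.002]
force: [-0.2, 0.3, 0.3]
finger_gap: 93.1
```

```bash
python3 go.py 620 -40 158
```

```text
t 3.3 pos [619.8 -41.9 156.6] yaw -9.54 z [-0.004  0.008 -1.   ] F [-0.2  0.3  0.3] gap 93.07131472103013 shift [-0.1 -1.9 -1.4]
```

Good; centred within 2 mm. Close on the straps.

Request:
move_arm --plan '[0,-2,0,0,0.65,0,0,0,0,0.5,0,0,0,0,0.35,0,0,0,0,0.35,0,0,0,0,0.35,0,0,0,0,0.35]' --force 15

```text
t: 3.9
tcp_pos: [620.9, -39.6, 158.7]
tcp_rot: [-0.004, 0.997, -0.083, -0.001]
force: [0.4, -0.5, 0.5]
finger_gap: 49.8
```

```bash
python3 go.py 620 -40 188
```

```text
t 3.9 pos [620.9 -39.6 158.7] yaw -9.52 z [-0.002  0.007 -1.   ] F [ 0.4 -0.5  0.5] gap 49.8306512983772 shift [ -0.9   0.3 -29.3]
```

Request:
move_arm --plan '[0,0,0,0,0.3,0,0,0,0,0.3,0,0,0,0,0.3,0,0,0,0,0.3]'

```text
t: 4.3
tcp_pos: [620.9, -39.7, 158.7]
tcp_rot: [-0.004, 0.997, -0.083, -0.001]
force: [0.5, -0.0, 0.3]
finger_gap: 43.8
```

```bash
python3 go.py 620 -40 188
```

```text
t 4.3 pos [620.9 -39.7 158.7] yaw -9.53 z [-0.001  0.008 -1.   ] F [ 0.5 -0.   0.3] gap 43.84452929322957 shift [ -0.9   0.3 -29.3]
```

Request:
move_arm --plan '[0,0,-6,0,0.3,0,0,-8,0,0.3,0,0,-8,0,0.3,0,0,-8,0,0.3,0,0,0,0,0.3,0,0,0,0,0.3]'

```text
t: 4.9
tcp_pos: [621.1, -39.9, 192.2]
tcp_rot: [-0.004, 0.997, -0.083, -0.001]
force: [-0.1, -0.6, -0.7]
finger_gap: 44.4
```

```bash
python3 go.py 620 -40 190; python3 - <<'E'
from m import *
p,d,c=snap('side'); W=world(c,d); g=seg(p,(45,100,40),(80,255,255))
m=g&(np.abs(W[...,0]-621)<90)&(np.abs(W[...,1]+40)<70)
stat(W,m,135,170,'rim'); stat(W,m,215,240,'top'); cv2.imwrite('pics/s1.png',cv2.resize(p[80:280,200:440],None,fx=3,fy=3)[...,::-1])
E
```

```text
t 4.9 pos [621.1 -39.9 192.2] yaw -9.53 z [-0.001  0.007 -1.   ] F [-0.1 -0.6 -0.7] gap 44.39172283708865 shift [-1.1  0.3  2.2]
rim 198 med [611.7 -70.4 153.4] rect [613.2 -50.7] [59.8 81. ] 48.9 z [139.2 153.4 169.4]
top 0
```

View pics/s1.png

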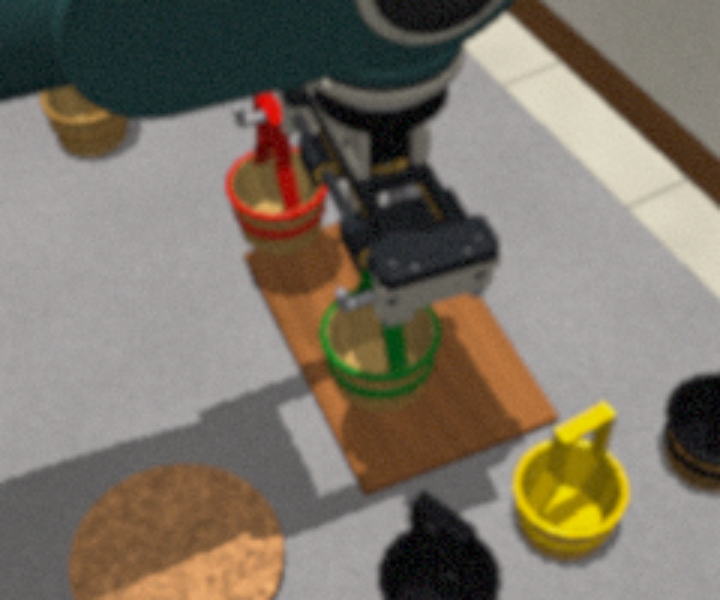

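The picture shows the basket held by its straps at crop (390,340), lifted by about 33 mm. The red basket is undisturbed at crop (275,190). Draw it out along the rack's -x.

Request:
move_arm --plan '[-8,0.4,0,0,0.3,-16,0.8,0,0,0.3,-20,1,0,0,0.3,-20,1,0,0,0.3,-20,1,0,0,0.3,-20,1,0,0,0.3,-12,0.6,0,0,0.3,0,0,0,0,0.3,0,0,0,0,0.3]'

```text
t: 5.85
tcp_pos: [497.2, -25.5, 188.8]
tcp_rot: [-0.004, 0.997, -0.083, -0.003]
force: [0.6, 1.3, -0.5]
finger_gap: 44.2
```

```bash
python3 go.py 441.5 -47 190
```

```text
t 5.85 pos [497.2 -25.5 188.8] yaw -9.52 z [-0.005  0.008 -1.   ] F [ 0.6  1.3 -0.5] gap 44.21201705517904 shift [-51.4  30.4  -1.1]
```

Request:
move_arm --plan '[-10,6,0,0,0.3,-15,9,0,0,0.3,-15,9,0,0,0.3,-10,6,0,0,0.3,0,0,10,0,0.3,0,0,15,0,0.3,0,0,15,0,0.3,0,0,10,0,0.3,0,0,8,0,0.3,0,0,0,0,0.3,0,0,0,0,0.3]'

```text
t: 6.95
tcp_pos: [440.5, -47.4, 122.4]
tcp_rot: [-0.004, 0.997, -0.083, -0.006]
force: [0.2, 0.2, -0.7]
finger_gap: 43.6
```

```bash
python3 go.py 441.5 -47 107; python3 - <<'E'
from m import *
for n in ['side','top']:
    p,d,c=snap(n); W=world(c,d); g=seg(p,(45,100,40),(80,255,255))
    m=g&(np.abs(W[...,0]-441)<90)&(np.abs(W[...,1]+47)<70)
    stat(W,m,60,100,n+' rim'); 
    if n=='side': cv2.imwrite('pics/s2.png',cv2.resize(p[150:330,180:400],None,fx=3,fy=3)[...,::-1])
E
```

```text
t 6.95 pos [440.5 -47.4 122.4] yaw -9.48 z [-0.01   0.009 -1.   ] F [ 0.2  0.2 -0.7] gap 43.60340827357446 shift [ 1.1 -0.4 15.4]
side rim 206 med [434.1 -79.7  82.6] rect [431.5 -67.6] [41.2 80.9] 64.3 z [60.6 82.6 97.6]
top rim 0
```

View pics/s2.png

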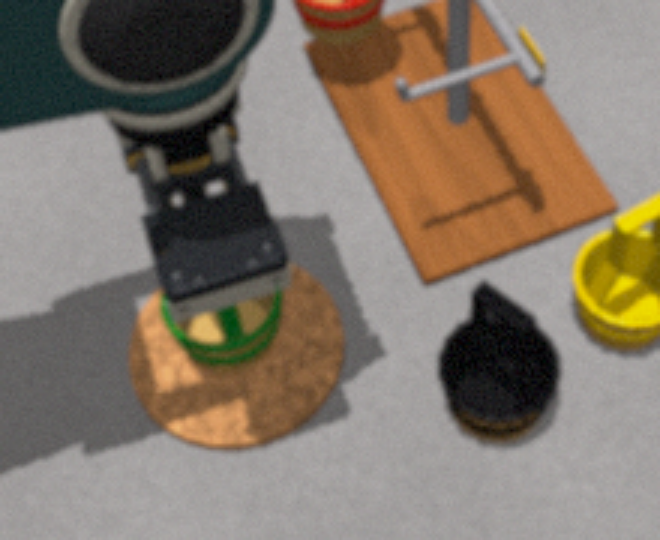

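The picture shows the basket upright in the fingers over the cork board, at crop (225,325). Its rim is at z≈82.6, so the underside is about 15 mm above the board.

Request:
move_arm --plan '[0,0,5,0,0.3,0,0,5,0,0.3,0,0,2,0,0.3,0,0,0,0,0.3,0,0,0,0,0.3]'

```text
t: 7.55
tcp_pos: [441.0, -47.4, 110.9]
tcp_rot: [-0.004, 0.997, -0.083, -0.004]
force: [-0.1, -0.1, -1.3]
finger_gap: 44.0
```

Request:
move_arm --plan '[0,0,1.5,0,0.3,0,0,0,0,0.3,0,0,1,0,0.3,0,0,0,0,0.3]'

```text
t: 7.95
tcp_pos: [441.1, -47.4, 108.5]
tcp_rot: [-0.004, 0.997, -0.083, -0.004]
force: [0.2, -0.3, -0.5]
finger_gap: 44.1
```

Request:
move_arm --plan '[0,0,1,0,0.3,0,0,0,0,0.3,0,0,0,0,0.3]'

```text
t: 8.25
tcp_pos: [441.1, -47.4, 107.4]
tcp_rot: [-0.004, 0.997, -0.083, -0.004]
force: [0.1, -0.3, -0.2]
finger_gap: 44.2
```

Request:
move_arm --plan '[0,0,1,0,0.3,0,0,0,0,0.3,0,0,0,0,0.3]'

```text
t: 8.55
tcp_pos: [441.4, -47.5, 107.0]
tcp_rot: [-0.004, 0.997, -0.083, -0.004]
force: [-0.7, 0.1, -0.5]
finger_gap: 44.0
```

Request:
move_arm --plan '[0,0,1,0,0.3,0,0,0,0,0.3,0,0,0,0,0.3]'

```text
t: 8.85
tcp_pos: [441.8, -47.5, 107.0]
tcp_rot: [-0.004, 0.997, -0.083, -0.003]
force: [-0.8, -0.1, -0.1]
finger_gap: 43.8
```

```bash
python3 go.py 441.5 -47 107; python3 - <<'E'
from m import *
p,d,c=snap('side'); W=world(c,d); g=seg(p,(45,100,40),(80,255,255))
m=g&(np.abs(W[...,0]-441)<90)&(np.abs(W[...,1]+47)<70)
stat(W,m,40,80,'rim'); 
E
```

```text
t 8.85 pos [441.8 -47.5 107. ] yaw -9.49 z [-0.005  0.008 -1.   ] F [-0.8 -0.1 -0.1] gap 43.8059006312573 shift [-0.4 -0.5  0. ]
rim 190 med [436.5 -80.9  66.8] rect [432.4 -68.3] [39.9 80.1] 65.0 z [42.7 66.8 78.4]
```

The rim is at 66.8 mm (67 expected when standing) and z has stopped falling, so the basket is seated. Release it and retreat upward.

Request:
move_arm --plan '[0,0,0,0,0.55,0,0,0,0,0.65,0,0,0,0,0.8,0,0,0,0,0.9,0,0,0,0,0.9,0,0,0,0,0.9,0,0,0,0,0.9]'

```text
t: 9.6
tcp_pos: [441.7, -47.5, 106.7]
tcp_rot: [-0.004, 0.997, -0.083, -0.003]
force: [0.4, 0.6, 0.0]
finger_gap: 83.6
```

Request:
move_arm --plan '[0,0,-8,0,0.9,0,0,-15,0,0.9,0,0,-25,0,0.9,0,0,-30,0,0.9,0,0,-30,0,0.9,0,0,-20,0,0.9,0,0,0,0,0.9]'

```text
t: 10.3
tcp_pos: [442.0, -48.5, 246.4]
tcp_rot: [-0.004, 0.997, -0.083, -0.002]
force: [0.4, 0.1, -0.2]
finger_gap: 83.6
```

Request:
move_arm --plan '[0,20,0,0,0.9,0,40,0,0,0.9,0,40,0,0,0.9,0,40,0,0,0.9,0,40,0,0,0.9,0,30,0,0,0.9,0,20,0,0,0.9,0,0,0,0,0.9,0,0,0,0,0.9]'

```text
t: 11.2
tcp_pos: [401.1, -282.8, 244.9]
tcp_rot: [-0.004, 0.997, -0.082, -0.001]
force: [-0.2, 0.3, -0.1]
finger_gap: 83.4
```

```bash
python3 go.py 441.5 -47 107; python3 - <<'E'
from m import *
for n in ['side','top']:
    p,d,c=snap(n); W=world(c,d); g=seg(p,(45,100,40),(80,255,255))
    m=g&(np.abs(W[...,0]-441)<90)&(np.abs(W[...,1]+47)<70)
    stat(W,m,60,72,n+' rim'); stat(W,m,140,160,n+' top')
    r=seg(p,(0,150,60),(6,255,255))|seg(p,(172,150,60),(180,255,255)); stat(W,r&(np.abs(W[...,0]-643)<70)&(np.abs(W[...,1]-158)<70),185,215,n+' red')
    cv2.imwrite(f'pics/{n}3.png',p[...,::-1])
E
```

```text
t 11.2 pos [ 401.1 -282.8  244.9] yaw -9.37 z [-0.002  0.009 -1.   ] F [-0.2  0.3 -0.1] gap 83.37982195682179 shift [   2.  -238.1  139.8]
side rim 0
side top 0
side red 0
top rim 285 med [442.9 -43.9  67.3] rect [441.8 -46.4] [81.1 81.2] 43.7 z [64.4 67.3 70.5]
top top 153 med [441.8 -47.3 147.4] rect [441.9 -46.8] [43.6 12.3] 80.6 z [144.6 147.4 149.9]
top red 184 med [643.  158.4 199.7] rect [643.6 158.9] [42.3 14.3] 84.5 z [191.1 199.7 202.6]
```

View pics/side3.png

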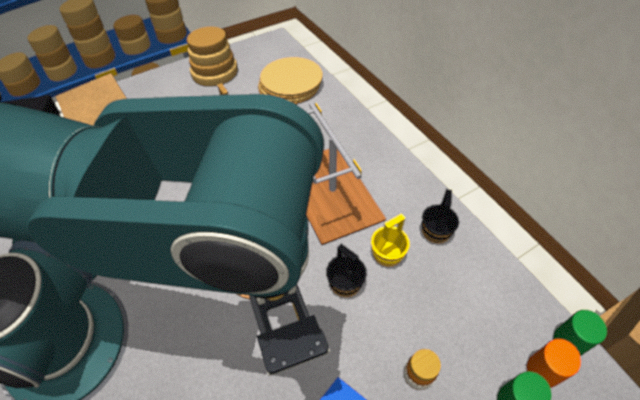

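The side view is now blocked by the arm, which hides the board; the gripper at (290,335) is empty and clear. The top camera gives the needed numbers: green is upright on the board, with its handle at (441.9,-46.8) and its top at z≈147.5, and red is unmoved.

```bash
python3 -c "
from plant import ticket; print(ticket.job_done())"
```

```text
the job is handed in; nothing more can be done
None
```

I lifted the green-handled basket about 33 mm off its hook, drew it clear of the hooks and stood it on the cork board. Then I opened the fingers, backed the arm away and handed the job in at about 11 s of the 37 s allowed. Handing in reported no verdict.

- **Green basket:** in the last top-camera check its centre was within about 1 mm of the board's centre. Its rim was at 67 mm and its handle top at 147.5 mm, as expected for standing upright.
- **Red basket:** it still hangs on its hook and had moved less than 1 mm.
- **Gripper:** it was empty and clear of everything, with the wrist force at about zero.
- **Checks that did not help:** the arm blocked the last side view, so only the top camera confirmed the final placing. The wrist force never showed a clear touchdown; I judged contact from the height, which stopped falling at 107 mm, and from the rim height.

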